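# Lock a bench lamp's pivot pin with an R-clip

## Task

The pivot pin of the folded bench lamp has lost its lock: take the red-handled R-clip from the black rack, push its straight leg down through the cross-hole in the pin's free end while its bent leg rides over the pin's side, until it snaps on; then press the grip firmly home on the pin with 10 to 15 N for a second, and let go. The pin floats endways, so find the hole by sight or by feel, and be gentle: never push with more than 20 N, and leave the watch movement, screwdriver, loupe and parts tray where they are.

Things in the scene. Friction and masses are not known exactly. Their poses are not given: they have to be found in the camera images.
- clip: Spring-steel R-clip of 5 mm wire with a red grip, 55 g, upright in the rack. Origin: straight leg's axis at the grip's underside; z up. Straight leg: from here down to a round tip at z = -44.5. Bent leg: on the +x side, in the xz plane, down to z = -36.5. Over the pin, z of the origin above the pin's axis: 54 tip enters the hole, about 32 bent leg meets the pin, 20 widest, 10 fully home.
- clip_grip (a point): Middle of the clip's red grip, axes as clip, 17 mm above and 7 mm to +x of its origin. The grip is a block 32 mm (x) by 14 mm (y) by 34 mm (z); hold it by the two faces 14 mm apart, fingertips a few mm above its underside. On top a wire coil, 5 mm thick in y and 21 mm in x, rises 18 mm higher.
- clip_kink (a point): Inward kink of the clip's springy bent leg, 18.5 mm below the grip's underside, wire axis 8 mm from the straight leg's; below it the leg flares out to 13.5 mm. Pushing it over the pin takes about 4 to 12 N downward, squeezes the pin with up to 9 N, then it snaps under it and the force drops. It may pass on either side of the pin.
- pin_ref (a point): On the pivot pin's axis, 70 mm above the bench, fixed to the fork (does not move with the pin). y along the pin to its free end, z up. Pin: level, 20 mm diameter. Its upright through-hole, 6.5 mm square with a 0.8 mm chamfer, centred across the pin, lies anywhere from y = +4.5 to +31.5 mm of this point, unmeasured: the pin floats endways against 10 N friction. Free end 18 mm past the hole.
- lamp: White bench lamp folded flat, fixed: base plate 110 x 75 x 10 mm, fork, arm lying to +x 60 to 90 mm high, round shade 116 mm diameter at x = 285 to 375. Origin: bench level under the fork. The pin runs along y; pin_ref is at (0, 56, 70) mm. Beside it a grey sleeve, 24 mm diameter, at y = 23 to 38; fork cheeks, top 88 mm high, at y = -23 to 23.
- rack: Black block 64 x 50 x 56 mm high, fixed to the bench, with a slot 30 x 9 mm, 50 mm deep, in which the clip's legs hang; the clip's grip rests on its top, 56 mm above the bench. Origin: underside centre.
- movement: Bystander: watch movement on a round black holder, 60 mm diameter, 33 mm high. Origin: underside centre.
- screwdriver: Bystander: small silver screwdriver with a pink end, 132 mm long, 9 mm thick, lying along its x. Origin: at bench level near its middle.
- loupe: Bystander: black eye loupe, 44 mm diameter at its top, 36 mm high, standing. Origin: underside centre.
- tray: Bystander: white parts tray 90 x 70 x 14 mm. Origin: underside centre.

How it is judged:
On the way, in this order (a step that is already met when the one before it is completed fails the run):
1. the clip has been lifted clear out of the rack (height (world z) of clip above 0.11 m), for 0.1 s.
2. the straight leg is through the pin's hole, its tip out below the pin (x of clip in the frame of pin_ref between -0.005 and 0.005 m and y of clip in the frame of pin_ref between 0.0015 and 0.0345 m and z of clip in the frame of pin_ref below 0.0335 m), for 0.05 s.
3. the clip has snapped on and its grip is pressed home on the pin (contact forces, squeeze included, add up to over 14 N: a push of about 8 N) for half a second (x of clip in the frame of pin_ref between -0.005 and 0.005 m and y of clip in the frame of pin_ref between 0.0015 and 0.0345 m and z of clip in the frame of pin_ref below 0.0125 m and contact force between lamp and anything else above 14 N), for 0.5 s.
At the end, for the whole second after the job is handed in: At rest on the pin, let go: straight leg through the hole (within 5 mm across the pin, 1.5 to 34.5 mm from pin_ref along it), grip's underside within 2.5 mm of the pin's top (origin 7.5 to 12.5 mm over pin_ref), upright within 0.15 rad, bent leg across the pin within 0.25 rad (either side) (x of clip in the frame of pin_ref between -0.005 and 0.005 m and y of clip in the frame of pin_ref between 0.0015 and 0.0345 m and z of clip in the frame of pin_ref between 0.0075 and 0.0125 m and angle between clip's own z axis and vertical below 0.15 rad and angle between the y axis of clip and the y axis of lamp, either way round below 0.25 rad and linear speed of clip below 0.02 m/s and angular speed of clip below 0.3 rad/s); the robot touches nothing.
It fails at once if the contact forces on the lamp and its pin, the clip's own squeeze included, add up to more than 30 N (contact force between lamp and anything else above 30 N).
It fails at once if the movement is moved by more than 15 mm (distance of movement from where it was at the start of the episode above 0.015 m).
It fails at once if the screwdriver is moved by more than 15 mm (distance of screwdriver from where it was at the start of the episode above 0.015 m).
It fails at once if the loupe is moved by more than 15 mm (distance of loupe from where it was at the start of the episode above 0.015 m).
It fails at once if the tray is moved by more than 15 mm (distance of tray from where it was at the start of the episode above 0.015 m).
It also fails if it takes over 72 s, if anything falls off the work surface, if the arm or the gripper's body presses on something with over 40 N, if the wrist force passes 120 N, or if a joint passes its speed limit or range.

## Robot

A 6-joint arm with a two-finger parallel gripper is mounted at the origin on the work surface. World frame = base frame: x ahead of the robot, y to its left, z up, the work surface at z = 0. Lengths are in m, angles in rad, forces in N, time in s.
With the tool pointing down it reaches from about 0.25 to 0.775 m from the base axis. Payload 8.9 kg.
Tool frame: the origin (TCP) lies where the fingers leave the gripper's body, on its centre line; the fingertips stand 73 mm ahead of it and the grasp point (between the pads) lies 54 mm ahead of it; z points along the fingers, y is the line along which they close (so a half turn about z gives the same grasp; the last joint's range is limited). The gripper opens to 85 mm and grips with 20 to 120 N. Pads are 22 mm wide; open, the fingers measure 114 mm over their backs; the gripper's body (76 mm by 85 mm) begins 54 mm behind the grasp point. The pads swing forward as they close: fully open they stand 13 mm farther back than shut.
Start: joints at [-1.425, 0.291, -0.153, 1.127, 0, 1.431], TCP at [0.148, -0.504, 0.304] pointing down, gripper open.
Joint ranges: [-2.52, 2.52], [-0.91, 1.74], [-1.3, 1.37], [-1.96, 2.02], [-1.52, 1.47], [-3.14, 3.14]. Speed limits (rad/s): [2.22, 2.22, 2.79, 3.14, 3.14, 3.14].

## Interface

Orientations are given as a 3x3 rotation matrix whose columns are the frame's x, y, z axes.
In Python, from rig import sensors, vision, env gives the robot as it stands.
- The arm moves only by the tool play_rows, never from a script. Its argument "steps" is a list of rows, each a list of 3 entries, a list of its own where there are three numbers: the shift along the world's x, y, z in cm, then the turn, a rotation vector about the world's x, y, z in rad, then the finger opening in cm, from 0 to 8.54. In form: [[[x, y, z], [rx, ry, rz], hand], ...]. A call has 1 to 10 rows; each row shifts and turns the commanded pose from where the row before left it; what a row does not reach is not made up. A row lasts 1/10 s, in which the tool goes at most 50 mm and 8.59 degrees, less where a joint would pass 70% of its speed; a pose out of reach is approached as far as the arm can. A call is refused whole if a number of a shift passes 5 or a number of a turn 0.15, either way. A call with a gripper value outside its range is refused whole. The fingers move at their own pace and stop on an object; "grip_force" is the grip in N (left out, the last holds). Time passes only in rows, so rows that do not move let the fingers close. It gives the time, the measured TCP pose, the force, the opening and the grip force at its end, in the units of the state.
- sensors.sense(): the state, without advancing time (a new reading comes with each control period).
- vision.snapshot(name): name is "scene" or "top"; returns (picture, depth): 384x512x3 uint8, blue, green, red; 384x512 float32, m along the optical axis (not along the pixel's ray), 0 where there is no reading.
- vision.camera_info(name): a dict with "K" (3x3 intrinsics, pixels), "dist_coeffs" ([k1, k2, p1, p2, k3] as OpenCV has them; the pictures are not rectified), "T" (4x4, takes a point from camera to world coordinates). Camera axes: x right, y down, z forward; pixel columns grow to the right and rows downward; lengths in m; the calibration is good to about 2 mm. A picture is of the moment at which its call begins. camera_info takes no time and is no camera call.
- env.hand_in(): hands the job in; it is judged then, once.
Trained networks look in the newest picture that a camera, given by its name, has taken for a name from the list of things; names that differ only in an ending like _2 or _b are one class to them, and where a whole thing is asked for, a point or a joint stands for the part that bears it (a point fixed in the world has none). Each returns a list of dicts, best first, with "score" (0 to 1); they miss things now and then, are a little off and sometimes report something else, mostly with a low value. They report only what shows in the picture. A call takes as long as a camera call.
- vision.masks_of(name, camera): "region" (384x512 bool, what is visible of it) and "position" ([row, column] in pixels, amid what is visible of it).
The state is a dict: "time_s": time; "joint_positions": joint angles; "joint_velocities": joint speeds; "effort": joint torques, N m; "ee_pos": TCP position; "ee_rot": TCP orientation; "wrist_force": force on the tool from outside, world axes, zero at the start; "ft_torque": the same for the moment, N m; "opening": opening from 0.0 (shut) to 1.0 (fully open); "grip_force": force on a finger pad.
Only numpy, scipy, OpenCV 4.12 (cv2) and the standard library are available. Lean on these libraries where they do the work, as an engineer would, in place of code of your own. Each camera call takes 0.05 s, during which the arm holds its last target. There are 200 camera calls.

## Working session

There is one attempt and no reset: what is moved stays moved. The work goes in short steps, Python scripts to look and compute and a tool call to move; the robot and the scene stay as the last step left them, time stands still between calls to the robot, and variables do not carry over. Pictures are saved under pics/ and viewed, at most 10 in all, crops included, and the job is handed in when it is done.

Besides the shell and the picture viewer there is one more tool, called after ">>>" as name(argument=value, ...) on one line, values as JSON. play_rows: Moves the arm, as the interface text tells. Its arguments: {"type":"object","properties":{"steps":{"type":"array"},"grip_force":{"type":"number"}},"required":["steps"]}

```bash
mkdir -p pics; ls
cat > h.py <<'E'
import numpy as np, cv2
from rig import sensors, vision, env
def cloud(cam, depth):
    i=vision.camera_info(cam);K=np.array(i["K"]);d=np.array(i["dist_coeffs"]);T=np.array(i["T"])
    h,w=depth.shape
    uv=np.stack(np.meshgrid(np.arange(w),np.arange(h)),-1).reshape(-1,1,2).astype(np.float64)
    n=cv2.undistortPoints(uv,K,d).reshape(h,w,2)
    P=np.dstack([n*depth[...,None],depth])
    W=P@T[:3,:3].T+T[:3,3]; W[depth<=0]=np.nan
    return W
E
python3 - <<'E'
from h import *
for c in("scene","top"):
    p,d=vision.snapshot(c);cv2.imwrite(f"pics/{c}0.png",p)
    W=cloud(c,d); np.save(f"{c}0.npy",W)
    print(c,vision.camera_info(c)["T"])
    for n in("clip","clip_grip","lamp","rack","movement","screwdriver","loupe","tray"):
        for m in vision.masks_of(n,c)[:2]:
            r=W[m["region"]];r=r[~np.isnan(r[:,0])]
            if len(r): print(n,round(m["score"],2),np.round(m["position"]),len(r),np.percentile(r,[2,50,98],axis=0).round(3).tolist())
print({k:np.round(v,3).tolist() for k,v in sensors.sense().items()})
E
```

```text
pics
scene [[ 0.21223813  0.62449656 -0.75163756  1.21477014]
 [ 0.97721412 -0.13346954  0.16504075 -0.15810464]
 [ 0.00274666 -0.76953878 -0.63859418  0.65701005]
 [ 0.          0.          0.          1.        ]]
clip 0.72 [166. 339.] 223 [[0.447, 0.209, 0.054], [0.48, 0.217, 0.078], [0.49, 0.232, 0.103]]
clip_grip 0.67 [164. 340.] 166 [[0.462, 0.209, 0.057], [0.479, 0.217, 0.079], [0.49, 0.228, 0.1]]
lamp 0.75 [328. 133.] 8952 [[0.52, -0.341, 0.007], [0.841, -0.26, 0.096], [0.899, -0.142, 0.128]]
rack 0.95 [179. 335.] 832 [[0.438, 0.187, -0.002], [0.488, 0.207, 0.035], [0.503, 0.253, 0.058]]
movement 0.55 [270. 295.] 745 [[0.686, 0.005, 0.002], [0.722, 0.029, 0.027], [0.74, 0.058, 0.034]]
loupe 0.61 [232. 412.] 400 [[0.651, 0.294, -0.0], [0.678, 0.307, 0.034], [0.691, 0.331, 0.037]]
tray 0.8 [232.  93.] 1129 [[0.462, -0.405, 0.0], [0.511, -0.367, 0.005], [0.557, -0.328, 0.014]]
top [[ 0.00735778 -0.9975429   0.0696708   0.46143268]
 [-0.99994374 -0.00787209 -0.0071103  -0.02371541]
 [ 0.00764128 -0.06961456 -0.9975447   1.08763252]
 [ 0.          0.          0.          1.       
[... 793 characters left out ...]
[132. 129.] 238 [[0.654, 0.295, -0.001], [0.672, 0.312, 0.036], [0.693, 0.342, 0.04]]
tray 0.93 [196. 372.] 737 [[0.472, -0.403, 0.0], [0.511, -0.367, 0.005], [0.551, -0.329, 0.016]]
tray 0.24 [238. 231.] 115 [[0.343, 0.009, -0.001], [0.384, 0.023, 0.008], [0.418, 0.04, 0.012]]
{'time_s': 0.9, 'joint_positions': [-1.425, 0.291, -0.153, 1.127, -0.0, 1.432], 'joint_velocities': [-0.002, 0.001, -0.0, 0.001, -0.002, -0.0], 'effort': [-0.001, -53.701, 33.164, 0.002, -0.0, 0.0], 'ee_pos': [0.147, -0.504, 0.304], 'ee_rot': [[0.96, 0.281, -0.0], [0.281, -0.96, -0.0], [-0.0, 0.0, -1.0]], 'wrist_force': [0.265, -0.095, -2.024], 'ft_torque': [-0.004, 0.028, -0.005], 'grip_force': 0.0, 'opening': 1.001}
```

Run:
```python
import cv2
a=cv2.imread("pics/top0.png");b=cv2.imread("pics/scene0.png")
print(a.shape)
cv2.imwrite("pics/t1.png",cv2.resize(a[40:240,110:430],None,fx=2.5,fy=2.5,interpolation=cv2.INTER_CUBIC))
cv2.imwrite("pics/s1.png",cv2.resize(b[130:384,0:400],(800,508),interpolation=cv2.INTER_CUBIC))
```

```text
(384, 512, 3)
```

View pics/t1.png

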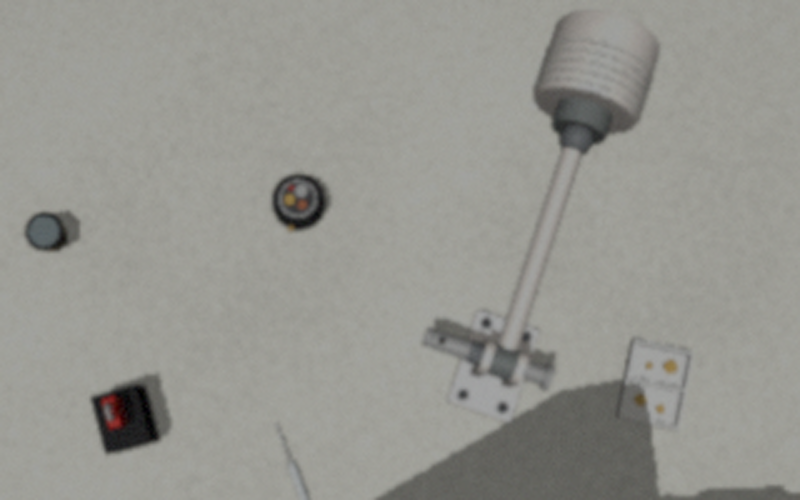

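View pics/s1.png

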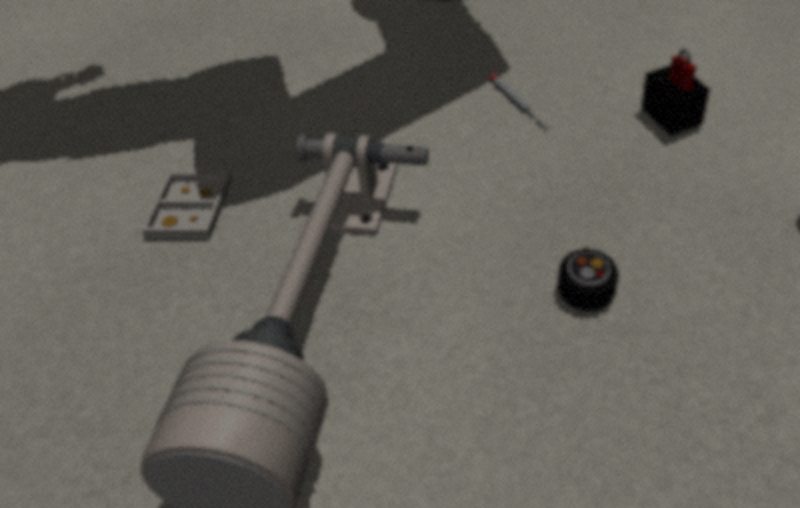

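The top crop shows the lamp with its pin pointing left: free end near (425,335), a dark hole near (441,341). The clip (red) stands in the rack at (113,410) and the screwdriver is at (292,460). The scene crop shows the pin's free end at (425,155), with the hole mark at about (410,150). Next I fit the geometry.

```bash
cat > fit.py <<'E'
from h import *
from scipy.optimize import least_squares
P={c:np.load(f"{c}0.npy") for c in("top","scene")}
I={c:cv2.imread(f"pics/{c}0.png") for c in P}
# red grip
for c in P:
    hsv=cv2.cvtColor(I[c],cv2.COLOR_BGR2HSV); W=P[c]
    red=((hsv[...,0]<12)|(hsv[...,0]>168))&(hsv[...,1]>130)&(abs(W[...,0]-.47)<.05)&(abs(W[...,1]-.217)<.05)
    for lo,hi in((.06,.085),(.085,.096)):
        q=W[red&(W[...,2]>lo)&(W[...,2]<hi)]
        if len(q)>5: print(c,"red",lo,len(q),q.min(0).round(4),q.max(0).round(4),cv2.minAreaRect(((q[:,:2])*1000).astype(np.float32)))
    q=W[(abs(W[...,0]-.47)<.06)&(abs(W[...,1]-.217)<.06)&(abs(W[...,2]-.056)<.006)]
    print(c,"racktop",len(q),cv2.minAreaRect((q[:,:2]*1000).astype(np.float32)),np.median(q[:,2]))
# pin: cylinder fit
Q=[]
for c in P:
    W=P[c]; u=W.reshape(-1,3); u=u[~np.isnan(u[:,0])]
    u=u[(u[:,0]>.5)&(u[:,0]<.62)&(u[:,1]<-.07)&(u[:,1]>-.16)&(u[:,2]>.064)&(u[:,2]<.09)]
    print(c,len(u),u.min(0).round(3),u.max(0).round(3))
    def f(p,u):  # axis x = p0+p1*(y+.11), z=.07+p2
        s=1/np.hypot(1,p[1]); dx=(u[:,0]-p[0]-p[1]*(u[:,1]+.11))*s
        return np.hypot(dx,u[:,2]-.07-p[2])-.010
    r=None
    v=u[u[:,1]>-.135]
    r=least_squares(f,[.555,.2,0],args=(v,),loss="soft_l1",f_scale=.0015)
    print(c,"pin x at y=-.11, slope,dz",r.x.round(4),"yawdeg",np.degrees(np.arctan(r.x[1])),"rms",np.abs(f(r.x,v)).mean(),"ymax",np.sort(u[:,1])[-8:].round(4))
# arm direction
    u=W.reshape(-1,3); u=u[~np.isnan(u[:,0])]
    u=u[(u[:,0]>.6)&(u[:,0]<.74)&(u[:,1]<-.12)&(u[:,1]>-.3)&(u[:,2]>.07)&(u[:,2]<.1)]
    l=cv2.fitLine(u[:,:2].astype(np.float32),cv2.DIST_HUBER,0,1e-4,1e-4).ravel(); print("arm",len(u),l,np.degrees(np.arctan2(l[1],l[0])))
E
python3 fit.py
python3 - <<'E'
import cv2
a=cv2.imread("pics/top0.png");b=cv2.imread("pics/scene0.png")
x=cv2.resize(a[165:200,270:340],(800,400),interpolation=cv2.INTER_NEAREST)
y=cv2.resize(b[190:225,160:220],(340,198),interpolation=cv2.INTER_NEAREST)
z=cv2.resize(a[185:230,140:180],(178,198),interpolation=cv2.INTER_NEAREST)
o=cv2.copyMakeBorder(x,0,200,0,0,0);o[402:600,:340]=y;o[402:600,400:578]=z
cv2.imwrite("pics/z1.png",o)
E
```

```text
top red 0.06 28 [0.4575 0.2093 0.0601] [0.4889 0.2178 0.0847] ((473.3017578125, 213.5281524658203), (31.413589477539062, 7.6117401123046875), 1.8104498386383057)
top red 0.085 45 [0.4575 0.2095 0.0852] [0.4883 0.229  0.0944] ((473.1021728515625, 219.9538116455078), (31.30412483215332, 14.060141563415527), 16.574308395385742)
top racktop 374 ((466.357177734375, 218.434326171875), (64.00858306884766, 51.81290817260742), 16.639537811279297) 0.05555806177735889
scene red 0.06 104 [0.4604 0.2076 0.0601] [0.4903 0.2295 0.0844] ((477.6576232910156, 214.63272094726562), (34.530311584472656, 11.908199310302734), 38.53047180175781)
scene red 0.085 40 [0.4625 0.2104 0.085 ] [0.4897 0.2263 0.0913] ((476.4228820800781, 217.64501953125), (27.853553771972656, 10.085813522338867), 23.690921783447266)
scene racktop 268 ((465.8422546386719, 218.34075927734375), (68.3673095703125, 54.2028694152832), 16.626672744750977) 0.05429668124421527
top 182 [ 0.521 -0.16   0.069] [ 0.565 -0.102  0.084]
top pin x at y=-.11, slope,dz [5.547e-01 3.315e-01 4.000e-04] yawdeg 18.33787657501736 rms 0.0014260956503481333 ymax [-0.1061 -0.106  -0.1043 -0.1042 -0.1037 -0.1036 -0.1035 -0.1016]
arm 473 [ 0.94370794 -0.3307799   0.6710336  -0.22935635] -19.316116
scene 251 [ 0.521 -0.16   0.064] [ 0.566 -0.102  0.082]
scene pin x at y=-.11, slope,dz [ 0.5533  0.3186 -0.0014] yawdeg 17.671301765392617 rms 0.0010722154765793214 ymax [-0.1053 -0.1052 -0.1047 -0.1031 -0.1028 -0.1027 -0.1023 -0.1021]
arm 728 [ 0.9445172  -0.32846192  0.67153174 -0.22844714] -19.175447
```

View pics/z1.png

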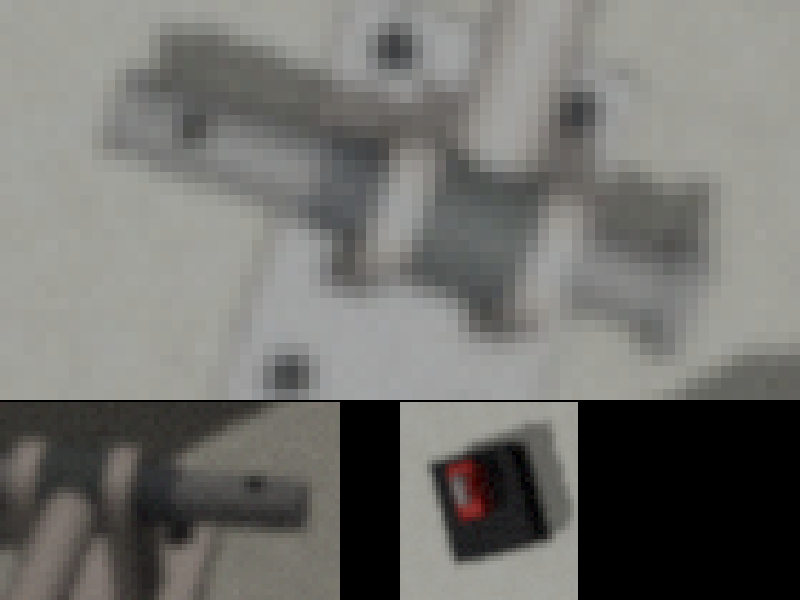

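>>> play_rows(steps=[[[1.55,3.45,0],[0,0,0.149],8.5],[[1.55,3.45,0],[0,0,0.149],8.5],[[1.55,3.45,0],[0,0,0.149],8.5],[[1.55,3.45,0],[0,0,0.149],8.5],[[1.55,3.45,0],[0,0,0.149],8.5],[[1.55,3.45,0],[0,0,0.149],8.5],[[1.55,3.45,0],[0,0,0.149],8.5],[[1.55,3.45,0],[0,0,0.149],8.5],[[1.55,3.45,0],[0,0,0.149],8.5],[[1.55,3.45,0],[0,0,0.149],8.5]])

```text
time_s: 1.9
ee_pos: [0.3029, -0.1575, 0.3041]
ee_rot: [[-0.208, 0.978, 0.001], [0.978, 0.208, -0.001], [-0.001, 0.001, -1.0]]
wrist_force: [0.7, -0.0, -1.2]
opening: 0.996
grip_force: 0.0
```

>>> play_rows(steps=[[[1.55,3.45,0],[0,0,0.149],5],[[1.55,3.45,0],[0,0,0.149],5],[[1.55,3.45,0],[0,0,0.149],5],[[1.55,3.45,0],[0,0,0.149],5],[[1.55,3.45,0],[0,0,0.149],5],[[1.55,3.45,0],[0,0,0.149],5],[[1.55,3.45,0],[0,0,0.149],5],[[1.55,3.45,0],[0,0,0.149],5],[[1.55,3.45,0],[0,0,0.149],5],[[0,0,0],[0,0,0.149],5]])

```text
time_s: 2.9
ee_pos: [0.4434, 0.1549, 0.3037]
ee_rot: [[-0.991, -0.132, 0.001], [-0.132, 0.991, 0.001], [-0.001, 0.001, -1.0]]
wrist_force: [1.0, -0.4, -0.2]
opening: 0.586
grip_force: 0.0
```

Run:
```python
from h import *
# hole rays on z=.08
pts={"top":(286.3,175.4),"scene":(204.7,203.8)}
for c,uv in pts.items():
    i=vision.camera_info(c);K=np.array(i["K"]);T=np.array(i["T"])
    n=cv2.undistortPoints(np.array([[uv]],float),K,np.array(i["dist_coeffs"])).ravel()
    d=T[:3,:3]@np.array([*n,1]);o=T[:3,3]
    print(c,(o+d*(.08-o[2])/d[2]).round(4),"ray",(d/d[2]).round(3))
# lamp base plate rect from depth
for c in("top","scene"):
    W=np.load(f"{c}0.npy")
    u=W[(abs(W[...,0]-.53)<.11)&(abs(W[...,1]+.175)<.08)&(W[...,2]>.006)&(W[...,2]<.014)]
    print(c,len(u),cv2.minAreaRect((u[:,:2]*1000).astype(np.float32)))
s=sensors.sense();print(s["time_s"],s["ee_pos"],np.round(s["ee_rot"],4).tolist(),s["wrist_force"],s["joint_positions"],s["opening"])
```

```text
top [ 0.5527 -0.12    0.08  ] ray [-0.091  0.096  1.   ]
scene [ 0.5511 -0.1198  0.08  ] ray [ 1.15  -0.066  1.   ]
top 544 ((527.572021484375, -187.99864196777344), (173.248291015625, 123.3621597290039), 55.13166427612305)
scene 577 ((535.9256591796875, -175.6204833984375), (51.92892837524414, 106.5179443359375), 71.6231689453125)
2.9 [0.44335106 0.15490098 0.3037417 ] [[-0.9912, -0.1323, 0.001], [-0.1323, 0.9912, 0.0012], [-0.0011, 0.001, -1.0]] [ 1.01858907 -0.35466962 -0.19823299] [ 1.79745043e-01  1.84939292e-01 -2.93749347e-01  1.09092716e+00
  9.69287363e-04  4.70536680e-02] 0.5863136055580136
```

>>> play_rows(steps=[[[1.48,3.23,0],[0,0,0.079],4],[[1.48,3.23,0],[0,0,0.079],4],[[0,0,-3],[0,0,0],4],[[0,0,-3],[0,0,0],4],[[0,0,0],[0,0,0],4],[[0,0,0],[0,0,0],4]])

```text
time_s: 3.5
ee_pos: [0.4715, 0.2162, 0.2443]
ee_rot: [[-0.961, -0.277, -0.001], [-0.277, 0.961, -0.0], [0.001, 0.0, -1.0]]
wrist_force: [0.5, -0.2, -0.1]
opening: 0.465
grip_force: 0.0
```

Run:
```python
from h import *
s=sensors.sense();print(s["time_s"],s["ee_pos"],np.round(s["ee_rot"],4).tolist(),s["wrist_force"],s["opening"])
p,d=vision.snapshot("scene");b=p[100:240,260:440]
cv2.imwrite("pics/g1.png",cv2.resize(b,(720,560),interpolation=cv2.INTER_CUBIC))
```

```text
3.5 [0.47147984 0.21617432 0.24433775] [[-0.9607, -0.2774, -0.0007], [-0.2774, 0.9607, -0.0002], [0.0008, 0.0, -1.0]] [ 0.47889108 -0.20606986 -0.10856776] 0.4646609914776575
```

View pics/g1.png

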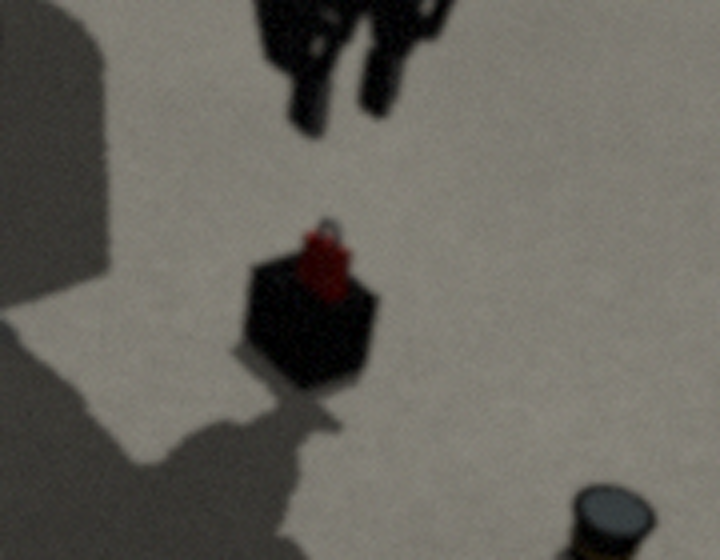

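The fingers hang over the clip on both sides of it, above the red grip at (325,265), and the way down is clear.

>>> play_rows(steps=[[[0.15,0.35,-2.5],[0,0,0.008],4],[[0,0,-2.5],[0,0,0],4],[[0,0,-2],[0,0,0],4],[[0,0,-1.5],[0,0,0],4],[[0,0,-1.0],[0,0,0],4],[[0,0,-0.5],[0,0,0],4],[[0,0,0],[0,0,0],4],[[0,0,0],[0,0,0],4]])

```text
time_s: 4.35
ee_pos: [0.4737, 0.2199, 0.1448]
ee_rot: [[-0.959, -0.285, 0.001], [-0.285, 0.959, 0.0], [-0.001, 0.0, -1.0]]
wrist_force: [0.6, -0.4, -0.4]
opening: 0.471
grip_force: 0.0
```

>>> play_rows(steps=[[[0,0,-0.5],[0,0,0],3],[[0,0,-0.5],[0,0,0],3],[[0,0,0],[0,0,0],2],[[0,0,0],[0,0,0],0.5],[[0,0,0],[0,0,0],0.5],[[0,0,0],[0,0,0],0.5],[[0,0,0],[0,0,0],0.5],[[0,0,0],[0,0,0],0.5]], grip_force=25)

```text
time_s: 5.15
ee_pos: [0.473, 0.2198, 0.1339]
ee_rot: [[-0.958, -0.285, -0.0], [-0.285, 0.958, 0.0], [0.0, 0.0, -1.0]]
wrist_force: [-0.7, -0.1, -1.1]
opening: 0.155
grip_force: 28.7
```

>>> play_rows(steps=[[[0,0,0],[0,0,0],0.5],[[0,0,0],[0,0,0],0.5],[[0,0,1],[0,0,0],0.5],[[0,0,2],[0,0,0],0.5],[[0,0,2.5],[0,0,0],0.5],[[0,0,2.5],[0,0,0],0.5],[[0,0,2.5],[0,0,0],0.5],[[0,0,1.5],[0,0,0],0.5],[[0,0,0],[0,0,0],0.5],[[0,0,0],[0,0,0],0.5]], grip_force=60)

```text
time_s: 6.15
ee_pos: [0.4732, 0.2196, 0.2541]
ee_rot: [[-0.958, -0.285, 0.001], [-0.285, 0.958, -0.0], [-0.001, -0.0, -1.0]]
wrist_force: [-0.9, -0.3, -1.0]
opening: 0.15
grip_force: 63.2
```

Run:
```python
from h import *
s=sensors.sense();print(s["time_s"],s["ee_pos"],np.round(s["ee_rot"],4).tolist(),s["wrist_force"],s["opening"])
p,d=vision.snapshot("scene");b=p[90:200,290:390]
cv2.imwrite("pics/g2.png",cv2.resize(b,(545,600),interpolation=cv2.INTER_CUBIC))
```

```text
6.15 [0.47319568 0.21961885 0.25405335] [[-0.9585, -0.2851, 0.0008], [-0.2851, 0.9585, -0.0001], [-0.0007, -0.0004, -1.0]] [-0.94680842 -0.29021669 -1.04702701] 0.14972388051716284
```

View pics/g2.png

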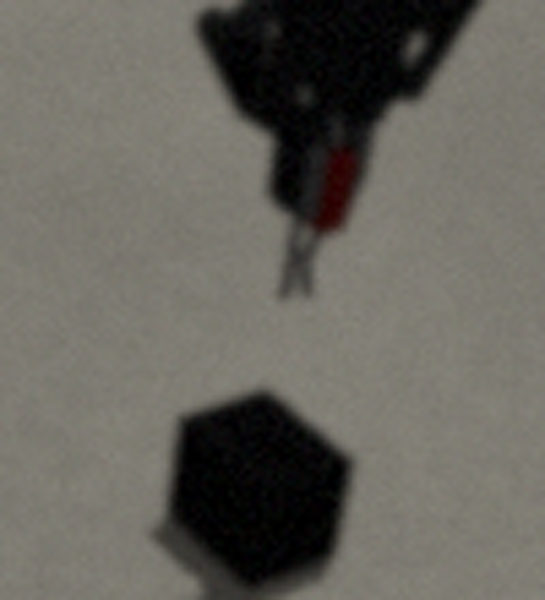

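The clip hangs in the grip, clear of the rack, with the leg tips near (283,297) and (310,295). I project both possible clip headings to tell which leg is straight.

```bash
cat >> h.py <<'E'
def proj(cam,X):
    i=vision.camera_info(cam);T=np.linalg.inv(np.array(i["T"]))
    return cv2.projectPoints(np.asarray(X,float),cv2.Rodrigues(T[:3,:3])[0],T[:3,3],np.array(i["K"]),np.array(i["dist_coeffs"]))[0].reshape(-1,2)
E
python3 - <<'E'
from h import *
p,d=vision.snapshot("scene");out=[]
x=np.array([.9585,.2851,0]);g=np.array([.4732,.2196,.176])
S=8
for s in(0,1,-1):
    im=cv2.resize(p[110:160,320:370],None,fx=S,fy=S,interpolation=cv2.INTER_CUBIC)
    im=cv2.convertScaleAbs(im,alpha=1.6,beta=0)
    if s:
        o=g-7*s*x/1000; f=lambda a,z:o+s*x*a/1000+np.array([0,0,z/1000])
        for L,c in(([f(0,0),f(0,-44.5)],(0,255,0)),([f(14,0),f(8,-18.5),f(13.5,-36.5)],(255,255,0))):
            q=((proj("scene",L)-[320,110]+.5)*S).astype(int); print(s,q.tolist())
            cv2.polylines(im,[q.reshape(-1,1,2)],False,c,1)
    out.append(im[:, 60:320])
cv2.imwrite("pics/g3.png",np.hstack(out))
E
```

```text
1 [[203, 144], [181, 276]]
1 [[235, 166], [212, 213], [215, 275]]
-1 [[235, 166], [212, 299]]
-1 [[203, 144], [207, 210], [186, 254]]
```

View pics/g3.png

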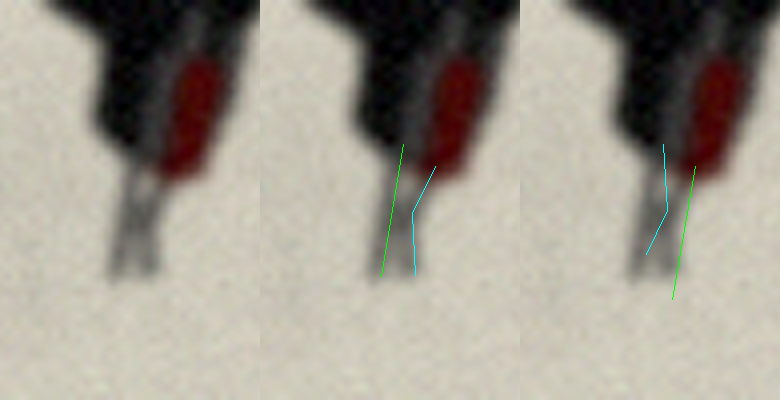

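Heading 1 fits: clip +x lies along (0.958, 0.285), with the straight leg at the left. Now the transfer to above the pin.

>>> play_rows(steps=[[[0.85,-3.42,0],[0,0,-0.062],0.5],[[0.85,-3.42,0],[0,0,-0.062],0.5],[[0.85,-3.42,0],[0,0,-0.062],0.5],[[0.85,-3.42,0],[0,0,-0.062],0.5],[[0.85,-3.42,0],[0,0,-0.062],0.5],[[0.85,-3.42,0],[0,0,-0.062],0.5],[[0.85,-3.42,0],[0,0,-0.062],0.5],[[0.85,-3.42,0],[0,0,-0.062],0.5],[[0.85,-3.42,0],[0,0,-0.062],0.5],[[0.85,-3.42,0],[0,0,-0.062],0.5]])

```text
time_s: 7.25
ee_pos: [0.5578, -0.1236, 0.2528]
ee_rot: [[-0.945, 0.327, -0.002], [0.327, 0.945, 0.001], [0.002, -0.0, -1.0]]
wrist_force: [0.3, 0.6, -0.1]
opening: 0.152
grip_force: 63.2
```

>>> play_rows(steps=[[[0,0,-1],[0,0,0],0.5],[[0,0,-1.5],[0,0,0],0.5],[[0,0,-1],[0,0,0],0.5],[[0,0,0],[0,0,0],0.5],[[0,0,0],[0,0,0],0.5],[[0,0,0],[0,0,0],0.5]])

```text
time_s: 7.85
ee_pos: [0.5584, -0.122, 0.2194]
ee_rot: [[-0.946, 0.324, 0.001], [0.324, 0.946, -0.0], [-0.001, -0.0, -1.0]]
wrist_force: [0.0, -0.1, -0.7]
opening: 0.153
grip_force: 63.2
```

Run:
```python
from h import *
s=sensors.sense();print(s["time_s"],s["ee_pos"],np.round(s["ee_rot"],4).tolist(),s["wrist_force"],s["opening"])
e=np.array(s["ee_pos"]);R=np.array(s["ee_rot"])
o=e+R[:,0]*.007;o[2]=e[2]-.0779
ps=[vision.snapshot("scene")[0].astype(float) for _ in range(6)];p=np.mean(ps,0).astype(np.uint8);cv2.imwrite("pics/p_s.png",p)
t=np.mean([vision.snapshot("top")[0].astype(float) for _ in range(4)],0).astype(np.uint8);cv2.imwrite("pics/p_t.png",t)
print("origin",o.round(4)); q=proj("scene",[o,o-[0,0,.0445],[.5515,-.12,.08]]);print(q.round(1))
S=10;r0,c0=160,170
im=cv2.convertScaleAbs(cv2.resize(p[r0:r0+60,c0:c0+80],None,fx=S,fy=S,interpolation=cv2.INTER_CUBIC),alpha=1.6)
print(((q-[c0,r0]+.5)*S).round())
cv2.imwrite("pics/p1.png",im)
```

```text
7.85 [ 0.55838225 -0.12197031  0.21944598] [[-0.946, 0.3241, 0.0007], [0.3241, 0.946, -0.0003], [-0.0008, -0.0, -1.0]] [ 0.01001634 -0.09184979 -0.71193048] 0.1525950574601298
origin [ 0.5518 -0.1197  0.1415]
[[202.6 181.3]
 [204.2 197.9]
 [204.6 203.9]]
[[331. 218.]
 [347. 384.]
 [351. 444.]]
```

View pics/p1.png

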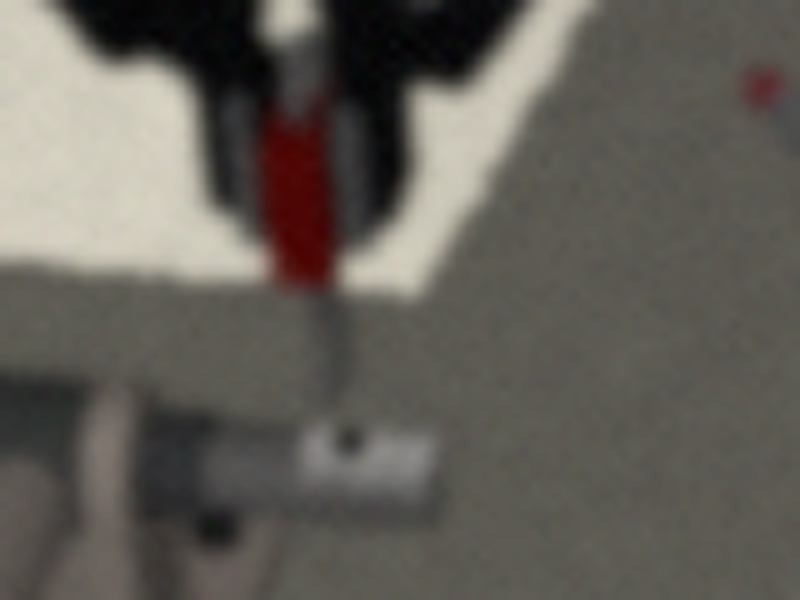

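The legs hang just above the hole: hole at (349,440), leg end near (332,395), the bent leg in front of the straight one. I compare the leg pixels with the prediction.

Run:
```python
from h import *
s=sensors.sense();e=np.array(s["ee_pos"]);R=np.array(s["ee_rot"]);x=-R[:,0]
o=e-x*.007;o[2]=e[2]-.0779
f=lambda a,z:o+x*a/1000+np.array([0,0,z/1000])
for n,L in(("straight",[f(0,0),f(0,-20),f(0,-44.5)]),("bent",[f(14,0),f(8,-18.5),f(13.5,-36.5)]),("gripbottom corners",[R[:,1]*k*.007+f(a,0) for a in(23,-9) for k in(-1,1)])):
    print(n,proj("scene",L).round(1).tolist())
print("hole at .0515", proj("scene",[[.5515,-.12,.08]]))
g=cv2.imread("pics/p_s.png").astype(float).mean(2)
print("cols 198..212")
for r in range(186,209): print(r,g[r,196:214].round(0).astype(int))
t=cv2.imread("pics/p_t.png").astype(float).mean(2); q=proj("top",[[.5515,-.12,.08],f(0,-44.5),f(13.5,-36.5)]);print("top",q.round(1))
for r in range(168,184): print(r,t[r,276:300].round(0).astype(int))
```

```text
straight [[202.4, 181.4], [203.2, 189.0], [204.1, 198.0]]
bent [[201.0, 185.7], [202.3, 190.9], [202.4, 199.3]]
gripbottom corners [[196.5, 188.2], [203.4, 188.8], [200.0, 178.5], [206.7, 179.0]]
hole at .0515 [[204.64683507 203.91661459]]
cols 198..212
186 [ 86  54  29  22  18  18  23  48  85 106 115 120 124 124 124 121 110  90]
187 [ 78  52  36  28  25  22  29  54  89 112 121 120 121 122 123 116 100  77]
188 [ 62  50  42  37  34  30  34  51  81  98 104 104 106 108 112 108  86  67]
189 [55 52 48 47 42 37 37 47 60 72 76 76 79 81 89 86 71 60]
190 [53 53 55 53 48 43 39 40 47 54 57 59 59 62 67 64 58 55]
191 [53 54 54 53 50 43 39 40 44 50 54 54 54 55 56 55 56 54]
192 [56 56 54 54 51 47 42 41 43 48 52 53 55 54 57 55 53 56]
193 [57 55 56 56 53 48 45 42 43 48 52 54 54 54 54 57 56 54]
194 [56 56 57 56 53 49 46 43 43 48 54 53 53 55 54 56 54 54]
195 [56 56 54 55 52 52 48 42 42 47 53 54 55 54 55 57 56 54]
196 [56 55 56 55 54 51 47 43 45 48 52 55 55 55 55 55 56 56]
197 [55 55 55 56 53 50 46 44 44 49 52 53 55 55 55 55 56 56]
198 [54 56 54 54 52 52 48 44 46 51 53 55 54 54 54 54 54 56]
199 [54 54 5
[... 1185 characters left out ...]
75 [41 45 45 44 45 46 49 50 50 52 53 50 53 51 53 53 54 54 54 57 56 55 57 58]
176 [43 43 44 47 47 48 47 50 50 51 51 51 53 53 53 54 57 54 56 55 56 57 58 59]
177 [42 44 45 46 47 47 49 49 52 52 51 52 52 55 53 53 56 58 54 56 57 56 58 57]
178 [40 44 45 47 49 48 48 51 51 52 54 53 54 55 54 55 56 56 57 56 56 56 56 59]
179 [44 46 47 49 50 53 50 51 52 52 52 55 53 56 56 55 56 55 57 57 59 58 56 57]
180 [45 46 47 49 48 52 51 51 52 51 54 55 54 54 55 56 56 58 59 57 59 57 57 58]
181 [44 47 47 49 48 50 52 52 53 52 53 56 56 56 55 55 56 56 56 58 59 57 56 59]
182 [45 48 49 47 51 53 51 53 52 52 54 52 55 56 56 56 56 58 56 58 56 57 58 57]
183 [49 48 49 48 52 52 52 52 55 53 53 54 56 54 55 58 56 57 57 58 56 57 58 56]
```

>>> play_rows(steps=[[[-0.04,-0.05,-0.5],[0,0,0],0.5],[[0,0,-0.4],[0,0,0],0.5],[[0,0,-0.3],[0,0,0],0.5],[[0,0,-0.2],[0,0,0],0.5],[[0,0,0],[0,0,0],0.5],[[0,0,0],[0,0,0],0.5]])

```text
time_s: 8.95
ee_pos: [0.5577, -0.1228, 0.2049]
ee_rot: [[-0.946, 0.325, 0.0], [0.325, 0.946, 0.0], [0.0, 0.0, -1.0]]
wrist_force: [0.2, 0.9, -0.8]
opening: 0.152
grip_force: 63.2
```

>>> play_rows(steps=[[[0,0,-0.1],[0,0,0],0.5],[[0,0,-0.1],[0,0,0],0.5],[[0,0,-0.1],[0,0,0],0.5],[[0,0,0],[0,0,0],0.5]])

```text
time_s: 9.35
ee_pos: [0.5576, -0.1227, 0.2018]
ee_rot: [[-0.946, 0.325, -0.0], [0.325, 0.946, 0.0], [0.0, -0.0, -1.0]]
wrist_force: [0.0, 0.1, -1.2]
opening: 0.156
grip_force: 63.2
```

>>> play_rows(steps=[[[0,0,-0.1],[0,0,0],0.5],[[0,0,0],[0,0,0],0.5]])

```text
time_s: 9.55
ee_pos: [0.5577, -0.1228, 0.2008]
ee_rot: [[-0.946, 0.325, -0.0], [0.325, 0.946, 0.0], [0.0, -0.0, -1.0]]
wrist_force: [0.1, -0.5, -0.3]
opening: 0.149
grip_force: 63.2
```

>>> play_rows(steps=[[[0,0,-0.1],[0,0,0],0.5],[[0,0,0],[0,0,0],0.5]])

```text
time_s: 9.75
ee_pos: [0.5576, -0.1227, 0.1998]
ee_rot: [[-0.946, 0.325, -0.0], [0.325, 0.946, 0.0], [0.0, 0.0, -1.0]]
wrist_force: [-0.3, -0.2, -0.5]
opening: 0.154
grip_force: 63.2
```

>>> play_rows(steps=[[[0,0,-0.1],[0,0,0],0.5],[[0,0,-0.1],[0,0,0],0.5],[[0,0,0],[0,0,0],0.5]])

```text
time_s: 10.05
ee_pos: [0.5573, -0.1226, 0.1976]
ee_rot: [[-0.946, 0.325, -0.001], [0.325, 0.946, 0.0], [0.001, -0.0, -1.0]]
wrist_force: [-1.2, 0.3, -1.0]
opening: 0.155
grip_force: 63.3
```

>>> play_rows(steps=[[[0,0,-0.1],[0,0,0],0.5],[[0,0,-0.1],[0,0,0],0.5],[[0,0,0],[0,0,0],0.5]])

```text
time_s: 10.35
ee_pos: [0.5573, -0.1226, 0.1956]
ee_rot: [[-0.946, 0.325, -0.001], [0.325, 0.946, 0.0], [0.001, -0.0, -1.0]]
wrist_force: [-1.7, 0.7, -1.6]
opening: 0.148
grip_force: 63.3
```

>>> play_rows(steps=[[[-0.05,0.02,-0.1],[0,0,0],0.5],[[0,0,-0.1],[0,0,0],0.5],[[0,0,-0.1],[0,0,0],0.5],[[0,0,0],[0,0,0],0.5],[[0,0,0],[0,0,0],0.5]])

```text
time_s: 10.85
ee_pos: [0.5571, -0.1225, 0.1928]
ee_rot: [[-0.946, 0.325, -0.0], [0.325, 0.946, 0.0], [0.0, 0.0, -1.0]]
wrist_force: [-1.7, 0.9, -0.8]
opening: 0.15
grip_force: 63.3
```

>>> play_rows(steps=[[[0,0,-0.1],[0,0,0],0.5],[[0,0,-0.1],[0,0,0],0.5],[[0,0,-0.1],[0,0,0],0.5],[[0,0,0],[0,0,0],0.5]])

```text
time_s: 11.25
ee_pos: [0.5571, -0.1225, 0.1897]
ee_rot: [[-0.946, 0.325, -0.0], [0.325, 0.946, 0.0], [0.0, 0.0, -1.0]]
wrist_force: [-3.0, -0.0, -1.0]
opening: 0.151
grip_force: 63.3
```

>>> play_rows(steps=[[[-0.06,0.02,-0.1],[0,0,0],0.5],[[0,0,-0.1],[0,0,0],0.5],[[0,0,-0.1],[0,0,0],0.5],[[0,0,-0.1],[0,0,0],0.5],[[0,0,0],[0,0,0],0.5],[[0,0,0],[0,0,0],0.5]])

```text
time_s: 11.85
ee_pos: [0.5568, -0.1224, 0.1859]
ee_rot: [[-0.946, 0.325, 0.0], [0.325, 0.946, -0.0], [-0.0, -0.0, -1.0]]
wrist_force: [-0.1, -0.3, -0.9]
opening: 0.154
grip_force: 63.3
```

>>> play_rows(steps=[[[0,0,-0.1],[0,0,0],0.5],[[0,0,-0.1],[0,0,0],0.5],[[0,0,-0.1],[0,0,0],0.5],[[0,0,0],[0,0,0],0.5]])

```text
time_s: 12.25
ee_pos: [0.5566, -0.1224, 0.1827]
ee_rot: [[-0.946, 0.325, -0.0], [0.325, 0.946, -0.0], [0.0, -0.0, -1.0]]
wrist_force: [0.3, 0.3, -1.0]
opening: 0.158
grip_force: 63.3
```

Free now. The origin is about 35 mm above the axis, and the bent leg meets the pin next.

>>> play_rows(steps=[[[0,0,-0.1],[0,0,0],0.5],[[0,0,-0.1],[0,0,0],0.5],[[0,0,-0.1],[0,0,0],0.5],[[0,0,0],[0,0,0],0.5]])

```text
time_s: 12.65
ee_pos: [0.5565, -0.1223, 0.1797]
ee_rot: [[-0.946, 0.325, -0.0], [0.325, 0.946, 0.0], [0.0, -0.0, -1.0]]
wrist_force: [0.2, 0.4, -1.1]
opening: 0.152
grip_force: 63.3
```

>>> play_rows(steps=[[[0,0,-0.1],[0,0,0],0.5],[[0,0,-0.1],[0,0,0],0.5],[[0,0,0],[0,0,0],0.5]])

```text
time_s: 12.95
ee_pos: [0.5567, -0.1224, 0.1779]
ee_rot: [[-0.946, 0.325, 0.0], [0.325, 0.946, -0.0], [-0.0, -0.0, -1.0]]
wrist_force: [0.3, -1.0, -0.1]
opening: 0.152
grip_force: 63.3
```

>>> play_rows(steps=[[[0,0,-0.1],[0,0,0],0.5],[[0,0,-0.1],[0,0,0],0.5],[[0,0,0],[0,0,0],0.5]])

```text
time_s: 13.25
ee_pos: [0.5568, -0.1224, 0.1761]
ee_rot: [[-0.946, 0.325, 0.001], [0.325, 0.946, -0.0], [-0.001, 0.0, -1.0]]
wrist_force: [0.7, -0.2, 2.1]
opening: 0.153
grip_force: 63.8
```

>>> play_rows(steps=[[[0,0,-0.1],[0,0,0],0.5],[[0,0,-0.1],[0,0,0],0.5],[[0,0,0],[0,0,0],0.5]])

```text
time_s: 13.55
ee_pos: [0.5569, -0.1225, 0.1742]
ee_rot: [[-0.946, 0.325, 0.001], [0.325, 0.946, -0.0], [-0.001, 0.0, -1.0]]
wrist_force: [0.6, -0.1, 4.0]
opening: 0.155
grip_force: 64.1
```

>>> play_rows(steps=[[[0,0,-0.1],[0,0,0],0.5],[[0,0,-0.1],[0,0,0],0.5],[[0,0,0],[0,0,0],0.5]])

```text
time_s: 13.85
ee_pos: [0.5569, -0.1224, 0.1723]
ee_rot: [[-0.946, 0.325, 0.001], [0.325, 0.946, -0.0], [-0.001, 0.0, -1.0]]
wrist_force: [0.2, 0.2, 4.5]
opening: 0.155
grip_force: 64.2
```

>>> play_rows(steps=[[[0,0,-0.1],[0,0,0],0.5],[[0,0,-0.1],[0,0,0],0.5],[[0,0,0],[0,0,0],0.5]])

```text
time_s: 14.15
ee_pos: [0.5569, -0.1224, 0.1702]
ee_rot: [[-0.946, 0.325, 0.001], [0.325, 0.946, -0.0], [-0.001, -0.0, -1.0]]
wrist_force: [1.2, -1.2, 4.5]
opening: 0.149
grip_force: 64.1
```

>>> play_rows(steps=[[[0,0,-0.1],[0,0,0],0.5],[[0,0,-0.1],[0,0,0],0.5],[[0,0,0],[0,0,0],0.5]])

```text
time_s: 14.45
ee_pos: [0.5569, -0.1225, 0.1683]
ee_rot: [[-0.946, 0.325, 0.001], [0.325, 0.946, -0.0], [-0.001, -0.0, -1.0]]
wrist_force: [0.5, 0.0, 4.4]
opening: 0.153
grip_force: 64.2
```

>>> play_rows(steps=[[[0,0,-0.1],[0,0,0],0.5],[[0,0,-0.1],[0,0,0],0.5],[[0,0,0],[0,0,0],0.5]])

```text
time_s: 14.75
ee_pos: [0.5569, -0.1225, 0.1661]
ee_rot: [[-0.946, 0.325, 0.001], [0.325, 0.946, -0.0], [-0.001, -0.0, -1.0]]
wrist_force: [0.9, -0.2, 2.8]
opening: 0.155
grip_force: 63.8
```

>>> play_rows(steps=[[[0,0,-0.1],[0,0,0],0.5],[[0,0,-0.1],[0,0,0],0.5],[[0,0,-0.1],[0,0,0],0.5],[[0,0,0],[0,0,0],0.5]])

```text
time_s: 15.15
ee_pos: [0.5568, -0.1224, 0.1627]
ee_rot: [[-0.946, 0.325, 0.0], [0.325, 0.946, -0.0], [-0.0, -0.0, -1.0]]
wrist_force: [3.4, -1.3, -1.1]
opening: 0.153
grip_force: 63.3
```

>>> play_rows(steps=[[[0,0,-0.1],[0,0,0],0.5],[[0,0,-0.1],[0,0,0],0.5],[[0,0,0],[0,0,0],0.5]])

```text
time_s: 15.45
ee_pos: [0.5567, -0.1224, 0.1605]
ee_rot: [[-0.946, 0.325, 0.0], [0.325, 0.946, 0.0], [-0.0, 0.0, -1.0]]
wrist_force: [3.8, -1.0, -2.2]
opening: 0.152
grip_force: 63.1
```

>>> play_rows(steps=[[[0,0,-0.1],[0,0,0],0.5],[[0,0,-0.1],[0,0,0],0.5],[[0,0,0],[0,0,0],0.5]])

```text
time_s: 15.75
ee_pos: [0.5566, -0.1223, 0.1586]
ee_rot: [[-0.946, 0.325, -0.0], [0.325, 0.946, 0.0], [0.0, -0.0, -1.0]]
wrist_force: [3.9, -0.5, -3.5]
opening: 0.158
grip_force: 63.0
```

>>> play_rows(steps=[[[0.05,-0.02,-0.05],[0,0,0],0.5],[[0,0,-0.05],[0,0,0],0.5],[[0,0,0],[0,0,0],0.5]])

```text
time_s: 16.05
ee_pos: [0.5569, -0.1225, 0.1578]
ee_rot: [[-0.946, 0.325, -0.001], [0.325, 0.946, 0.0], [0.001, -0.0, -1.0]]
wrist_force: [2.1, -0.9, -1.3]
opening: 0.154
grip_force: 63.1
```

>>> play_rows(steps=[[[0,0,-0.05],[0,0,0],0.5],[[0,0,0],[0,0,0],0.5]])

```text
time_s: 16.25
ee_pos: [0.5569, -0.1225, 0.1575]
ee_rot: [[-0.946, 0.325, -0.0], [0.325, 0.946, 0.0], [0.0, -0.0, -1.0]]
wrist_force: [1.2, -0.0, 1.7]
opening: 0.156
grip_force: 63.7
```

>>> play_rows(steps=[[[0,0,-0.05],[0,0,0],0.5],[[0,0,0],[0,0,0],0.5]])

```text
time_s: 16.45
ee_pos: [0.5569, -0.1225, 0.1573]
ee_rot: [[-0.946, 0.325, -0.0], [0.325, 0.946, -0.0], [0.0, -0.0, -1.0]]
wrist_force: [-1.4, 0.3, 7.6]
opening: 0.157
grip_force: 64.5
```

>>> play_rows(steps=[[[0,0,-0.05],[0,0,0],0.5],[[0,0,0],[0,0,0],0.5]])

```text
time_s: 16.65
ee_pos: [0.557, -0.1225, 0.1572]
ee_rot: [[-0.946, 0.325, 0.0], [0.325, 0.946, -0.0], [-0.0, -0.0, -1.0]]
wrist_force: [-2.5, -0.1, 11.1]
opening: 0.149
grip_force: 65.1
```

>>> play_rows(steps=[[[0,0,-0.02],[0,0,0],0.5],[[0,0,0],[0,0,0],0.5],[[0,0,0],[0,0,0],0.5],[[0,0,0],[0,0,0],0.5],[[0,0,0],[0,0,0],0.5],[[0,0,0],[0,0,0],0.5],[[0,0,0],[0,0,0],0.5],[[0,0,0],[0,0,0],0.5],[[0,0,0],[0,0,0],0.5],[[0,0,0],[0,0,0],0.5]])

```text
time_s: 17.65
ee_pos: [0.557, -0.1225, 0.1572]
ee_rot: [[-0.946, 0.325, 0.0], [0.325, 0.946, -0.0], [-0.0, -0.0, -1.0]]
wrist_force: [-3.4, 1.6, 12.2]
opening: 0.154
grip_force: 65.2
```

>>> play_rows(steps=[[[0,0,0],[0,0,0],0.5],[[0,0,0],[0,0,0],0.5],[[0,0,0],[0,0,0],0.5]])

```text
time_s: 17.95
ee_pos: [0.557, -0.1225, 0.1572]
ee_rot: [[-0.946, 0.325, 0.0], [0.325, 0.946, -0.0], [-0.0, -0.0, -1.0]]
wrist_force: [-2.9, 0.4, 13.3]
opening: 0.152
grip_force: 65.2
```

>>> play_rows(steps=[[[-0.03,0.01,0.06],[0,0,0],0.5],[[0,0,0.05],[0,0,0],0.5],[[0,0,0],[0,0,0],0.5],[[0,0,0],[0,0,0],2],[[0,0,0],[0,0,0],3],[[0,0,0],[0,0,0],3],[[0,0,0],[0,0,0],3]], grip_force=20)

```text
time_s: 18.65
ee_pos: [0.5566, -0.1224, 0.1571]
ee_rot: [[-0.946, 0.325, -0.001], [0.325, 0.946, 0.0], [0.001, -0.0, -1.0]]
wrist_force: [-0.6, -0.2, -0.2]
opening: 0.351
grip_force: 0.0
```

>>> play_rows(steps=[[[0,0,0.5],[0,0,0],3.5],[[0,0,1],[0,0,0],3.5],[[0,0,2],[0,0,0],3.5],[[0,0,3],[0,0,0],3.5],[[0,0,3],[0,0,0],3.5],[[0,3,3],[0,0,0],3.5],[[-2,5,0],[0,0,0],3.5],[[-2,5,0],[0,0,0],3.5],[[0,0,0],[0,0,0],3.5],[[0,0,0],[0,0,0],3.5]])

```text
time_s: 19.65
ee_pos: [0.5196, 0.0013, 0.2834]
ee_rot: [[-0.946, 0.323, 0.001], [0.323, 0.946, -0.0], [-0.002, 0.0, -1.0]]
wrist_force: [0.8, 0.4, 0.1]
opening: 0.406
grip_force: 0.0
```

Run:
```python
from h import *
p=np.mean([vision.snapshot("scene")[0].astype(float) for _ in range(3)],0).astype(np.uint8)
t,d=vision.snapshot("top")
S=8
a=cv2.resize(p[170:230,165:225],None,fx=S,fy=S,interpolation=cv2.INTER_CUBIC);b=cv2.resize(t[150:210,265:305],None,fx=S,fy=S,interpolation=cv2.INTER_CUBIC)
cv2.imwrite("pics/f.png",cv2.convertScaleAbs(np.hstack([a,b]),alpha=1.4))
for c in("scene","top"):
    p,d=vision.snapshot(c);W=cloud(c,d)
    for n in("clip_grip","movement","screwdriver","loupe","tray"):
        for m in vision.masks_of(n,c)[:1]:
            r=W[m["region"]];r=r[~np.isnan(r[:,0])];print(c,n,round(m["score"],2),np.percentile(r,[2,50,98],axis=0).round(3).tolist())
print(sensors.sense()["time_s"])
```

```text
scene clip_grip 0.77 [[0.545, -0.134, 0.044], [0.565, -0.124, 0.103], [0.574, -0.114, 0.127]]
scene screwdriver 0.6 [[0.328, 0.007, -0.003], [0.389, 0.025, 0.006], [0.434, 0.046, 0.009]]
scene loupe 0.79 [[0.65, 0.293, -0.0], [0.677, 0.307, 0.034], [0.691, 0.332, 0.038]]
scene tray 0.9 [[0.463, -0.405, 0.0], [0.511, -0.368, 0.005], [0.557, -0.328, 0.014]]
top screwdriver 0.35 [[0.436, 0.202, 0.01], [0.471, 0.224, 0.055], [0.5, 0.248, 0.059]]
top loupe 0.75 [[0.654, 0.295, 0.009], [0.672, 0.312, 0.036], [0.692, 0.333, 0.041]]
top tray 0.86 [[0.467, -0.403, -0.0], [0.509, -0.368, 0.005], [0.553, -0.326, 0.016]]
20.45
```

View pics/f.png

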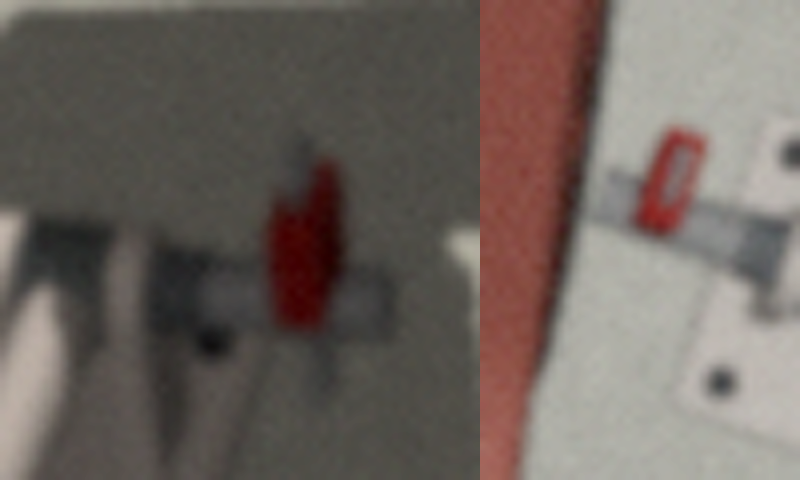

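The clip sits upright on the pin and square across it (red grip at (300,260) in the left half, (672,180) in the right). Its legs come out below the pin near (320,370), and the gripper is clear. I hand in.

```bash
python3 -c "
from rig import env
print(env.hand_in())"
```

```text
the job is handed in; nothing more can be done
None
```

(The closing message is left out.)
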